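# Steady the rocking dispenser base

### The job

The grain dispenser's steel base plate rocks on the counter, because one of its corner feet is short. Press down on the plate's corners with the fingertips until you find the one that rocks, then press that corner's shim lever down flat so that the plate lies steady and level. Leave the other three shim levers up, do not lift or shift the plate, and leave everything else on the counter alone.

Things in the scene. Friction and masses are not known exactly. Their poses are not given: they have to be found in the camera images.
- plate: Steel base plate, 200 mm (its x) by 300 mm (its y), 6 mm thick, 2 kg, with a turned-down rim and a seat ring (112 mm across, 6 mm high) in the middle. Origin: centre of its underside, 12 mm above the counter, z up. It rests loose and level on hidden rubber feet, one under its middle and one near each corner; one corner foot is 3 mm short, and from above nothing shows which.
- corner_a (a point): Bare spot to press on the plate's top face: the corner near (-x) and left (+y) in the plate's frame, 20 mm in from both edges, 18 mm above the counter. If this is the short corner it goes down about 4 mm under more than about 4 N and comes back when released; a firm corner does not move.
- corner_b (a point): Bare spot to press on the plate's top face: the corner near (-x) and right (-y) in the plate's frame, 20 mm in from both edges, 18 mm above the counter. If this is the short corner it goes down about 4 mm under more than about 4 N and comes back when released; a firm corner does not move.
- corner_c (a point): Bare spot to press on the plate's top face: the corner far (+x) and left (+y) in the plate's frame, 20 mm in from both edges, 18 mm above the counter. If this is the short corner it goes down about 4 mm under more than about 4 N and comes back when released; a firm corner does not move.
- corner_d (a point): Bare spot to press on the plate's top face: the corner far (+x) and right (-y) in the plate's frame, 20 mm in from both edges, 18 mm above the counter. If this is the short corner it goes down about 4 mm under more than about 4 N and comes back when released; a firm corner does not move.
- tip_a (a point): Point to press on top of corner a's black shim lever (21 mm wide, 40 mm long), near its free end. The lever's pivot, between lugs 10 mm high, is 35 mm from corner spot a along the plate's y, towards the middle; the lever points on towards the middle. Up, it slopes 30 degrees with this point 42 mm above the counter; flat, the point is 25 mm up, 34 mm inward of the pivot.
- tip_b (a point): Point to press on top of corner b's black shim lever (21 mm wide, 40 mm long), near its free end. The lever's pivot, between lugs 10 mm high, is 35 mm from corner spot b along the plate's y, towards the middle; the lever points on towards the middle. Up, it slopes 30 degrees with this point 42 mm above the counter; flat, the point is 25 mm up, 34 mm inward of the pivot.
- tip_c (a point): Point to press on top of corner c's black shim lever (21 mm wide, 40 mm long), near its free end. The lever's pivot, between lugs 10 mm high, is 35 mm from corner spot c along the plate's y, towards the middle; the lever points on towards the middle. Up, it slopes 30 degrees with this point 42 mm above the counter; flat, the point is 25 mm up, 34 mm inward of the pivot.
- tip_d (a point): Point to press on top of corner d's black shim lever (21 mm wide, 40 mm long), near its free end. The lever's pivot, between lugs 10 mm high, is 35 mm from corner spot d along the plate's y, towards the middle; the lever points on towards the middle. Up, it slopes 30 degrees with this point 42 mm above the counter; flat, the point is 25 mm up, 34 mm inward of the pivot.
- shim_a (a joint): Angle of corner a's shim lever: 0 = fully up, 0.52 rad = flat on the plate. It turns stiffly (3 to 4 N at its free end, smooth plastic) and stays where it is left. Flat, its cam under the plate packs the corner out by 3 mm: the short corner then stands steady and level, a firm corner would be lifted.
- shim_b (a joint): Angle of corner b's shim lever: 0 = fully up, 0.52 rad = flat on the plate. It turns stiffly (3 to 4 N at its free end, smooth plastic) and stays where it is left. Flat, its cam under the plate packs the corner out by 3 mm: the short corner then stands steady and level, a firm corner would be lifted.
- shim_c (a joint): Angle of corner c's shim lever: 0 = fully up, 0.52 rad = flat on the plate. It turns stiffly (3 to 4 N at its free end, smooth plastic) and stays where it is left. Flat, its cam under the plate packs the corner out by 3 mm: the short corner then stands steady and level, a firm corner would be lifted.
- shim_d (a joint): Angle of corner d's shim lever: 0 = fully up, 0.52 rad = flat on the plate. It turns stiffly (3 to 4 N at its free end, smooth plastic) and stays where it is left. Flat, its cam under the plate packs the corner out by 3 mm: the short corner then stands steady and level, a firm corner would be lifted.
- dispenser: Red plastic grain dispenser with a clear hopper and a press lever, 376 mm high, foot 150 by 120 mm. Bystander. Origin: centre of its underside.
- canister: White ceramic canister with a silicone seal and a knobbed lid, 102 mm across, 98 mm high. Bystander. Origin: centre of its underside.
- stopper: Glass carafe stopper standing head down, 48 mm across, 60 mm high. Bystander. Origin: centre of its underside.
- bowl: Beech bowl, 150 mm across, 58 mm high. Bystander. Origin: centre of its underside.
- tong: Steel tong lying on the counter, 250 mm long along its x, about 45 mm wide, 24 mm high. Bystander. Origin: middle of its length, underside.

How it is judged:
By the outcome, as a careful person would: the job done as asked, in the order asked, and still so for the second after the job is handed in, with the robot touching nothing.
It also fails if it takes over 56 s, if anything falls off the work surface, if the arm or the gripper's body presses on something with over 40 N, if the wrist force passes 120 N, or if a joint passes its speed limit or range.

### The arm

A 6-joint arm with a two-finger parallel gripper is mounted at the origin on the work surface. World frame = base frame: x ahead of the robot, y to its left, z up, the work surface at z = 0. Lengths are in m, angles in rad, forces in N, time in s.
With the tool pointing down it reaches from about 0.3 to 0.775 m from the base axis. Payload 14.6 kg.
Tool frame: the origin (TCP) lies midway between the tips of the shut fingers; the grasp point (between the pads) lies 19 mm behind it; z points along the fingers, y is the line along which they close (so a half turn about z gives the same grasp; the last joint's range is limited). The gripper opens to 94 mm and grips with 3 to 60 N. Pads are 16 mm wide; open, the fingers measure 119 mm over their backs; the gripper's body (75 mm by 177 mm) begins 78 mm behind the grasp point.
Start: joints at [1.11, 0.3, 1.521, -0, 1.321, -0.067], TCP at [0.211, 0.508, 0.185] pointing down, gripper open.
Joint ranges: [-3.03, 3.03], [-0.79, 2.21], [0.23, 2.52], [-1.04, 4.18], [0, 3.07], [-2.55, 2.55]. Speed limits (rad/s): [2.22, 2.22, 2.57, 3.14, 3.14, 3.14].

### API

Orientations are given as [roll, pitch, yaw] about the fixed x, y, z axes, in that order (R = Rz(yaw) Ry(pitch) Rx(roll)).
In Python, from station import ctrl gives the robot as it stands. The module is installed in compiled form; this text tells all that it offers.
- The arm moves only by the tool servo_tool, never from a script. Its argument "plan" is a list of rows, each a list of 7 numbers: the opening in per cent of the stroke, from 0 (shut) to 100 (fully open), then the shift along the tool's x, y, z in m, then the turn, a rotation vector about the tool's x, y, z in rad. A call has exactly 8 rows; each row shifts and turns the commanded pose from where the row before left it, along the tool's axes as they then stand; what a row does not reach is not made up. A row lasts 1/8 s, in which the tool goes at most 62.5 mm and 10.7 degrees, less where a joint would pass 70% of its speed; a pose out of reach is approached as far as the arm can. A call with a gripper value outside its range is refused whole. The fingers move at their own pace and stop on an object; "force" is the grip in N (left out, the last holds). Time passes only in rows, so rows that do not move let the fingers close, or fill a call up. It gives the time, the measured TCP pose, the force, the opening and the grip force at its end, in the units of the state.
- ctrl.get_obs(): the state, without advancing time (a new reading comes with each control period).
- ctrl.camera(name): name is "scene" or "top" or "wrist"; returns a dict with "pixels" (420x560x3 uint8, red, green, blue), "z_map" (420x560 float32, m along the optical axis (not along the pixel's ray), 0 where there is no reading), "mtx" (3x3 intrinsics, pixels), "pose" (4x4, takes a point from camera to world coordinates). Camera axes: x right, y up, looking along -z (the intrinsics and any distortion apply to the point x, -y, -z); pixel columns grow to the right and rows downward; lengths in m; the calibration is good to about 2 mm. A picture is of the moment at which its call begins.
- ctrl.hand_in(): hands the job in; it is judged then, once.
The state is a dict: "time_s": time; "qpos": joint angles; "joint_vel": joint speeds; "tau": joint torques, N m; "ee_pos": TCP position; "eef_rot": TCP orientation; "force": force on the tool from outside, world axes, zero at the start; "moment": the same for the moment, N m; "grip_width": finger opening in m; "grip_force": force on a finger pad.
Only numpy, scipy, OpenCV 4.12 (cv2) and the standard library are available. Lean on these libraries where they do the work, as an engineer would, in place of code of your own. Each camera call takes 0.05 s, during which the arm holds its last target. There are 200 camera calls.

## Working session

There is one attempt and no reset: what is moved stays moved. The work goes in short steps, Python scripts to look and compute and a tool call to move; the robot and the scene stay as the last step left them, time stands still between calls to the robot, and variables do not carry over. Pictures are saved under pics/ and viewed, at most 10 in all, crops included, and the job is handed in when it is done.

Besides the shell and the picture viewer there is one more tool, called after ">>>" as name(argument=value, ...), one argument or row to a line, values as JSON. servo_tool: Moves the arm, as the interface text tells. Its arguments: {"type":"object","properties":{"plan":{"type":"array","items":{"type":"array","items":{"type":"number"}}},"force":{"type":"number"}},"required":["plan"]}

```bash
mkdir -p pics
cat > h.py <<'E'
import numpy as np, cv2
from station import ctrl
def snap(name, fn):
    c=ctrl.camera(name); cv2.imwrite('pics/'+fn+'.png', c['pixels'][:,:,::-1]); np.savez('pics/'+fn+'.npz', **c); return c
def ray(c,u,v,z):
    K=c['mtx']; d=np.linalg.inv(K)@np.array([u,v,1.]); d=np.array([d[0],-d[1],-d[2]])
    T=c['pose']; d=T[:3,:3]@d; o=T[:3,3]; return o+d*(z-o[2])/d[2]
def cloud(c):
    h,w=c['z_map'].shape; u,v=np.meshgrid(np.arange(w),np.arange(h)); K=c['mtx']; z=c['z_map']
    p=np.stack([(u-K[0,2])/K[0,0]*z,-(v-K[1,2])/K[1,1]*z,-z],-1)
    return p@c['pose'][:3,:3].T+c['pose'][:3,3]
E
python3 - <<'E'
from h import *
a=snap('top','top0'); b=snap('scene','scene0')
print(a['mtx'],a['pose'])
o=ctrl.get_obs(); print(o)
cv2.imwrite('pics/both.png',cv2.resize(np.vstack([a['pixels'],b['pixels']])[:,:,::-1],(400,600)))
E
```

```text
[[446.92195209   0.         288.95179108]
 [  0.         446.92195209 212.16419757]
 [  0.           0.           1.        ]] [[-0.02122659  0.99720458 -0.07164116  0.48893805]
 [-0.99973431 -0.02181523 -0.00744408 -0.03894141]
 [-0.00898613  0.07146411  0.99740269  1.31668071]
 [ 0.          0.          0.          1.        ]]
{'time_s': 0.1, 'qpos': array([ 1.11043337e+00,  3.00409642e-01,  1.52153149e+00,  8.09215470e-07,
        1.32069734e+00, -6.65972778e-02]), 'joint_vel': array([-0.00099002, -0.00221603, -0.00175351,  0.00180691, -0.00071563,
       -0.00181968]), 'tau': array([ 1.85952325e-03, -5.32643473e+01, -3.53289449e+01,  7.09746312e-02,
        2.35034153e-02, -2.51344818e-05]), 'ee_pos': array([0.21090202, 0.5076729 , 0.18404103]), 'eef_rot': array([-3.14054920e+00, -7.03794731e-05,  2.74782674e+00]), 'force': array([-0.69296525,  0.54349511,  0.30787654]), 'moment': array([ 0.01957923,  0.02731509, -0.05187879]), 'grip_force': 0.0, 'grip_width': 0.09386891776791007}
```

View pics/top0.png

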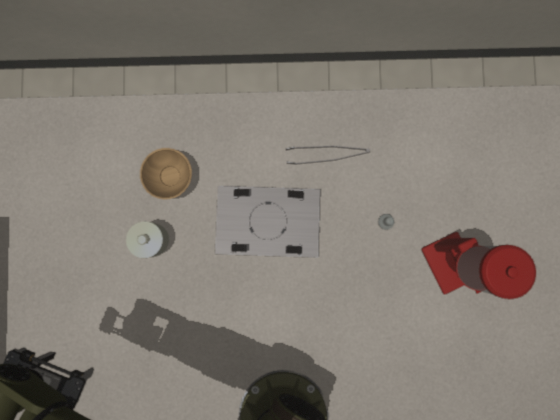

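View pics/scene0.png

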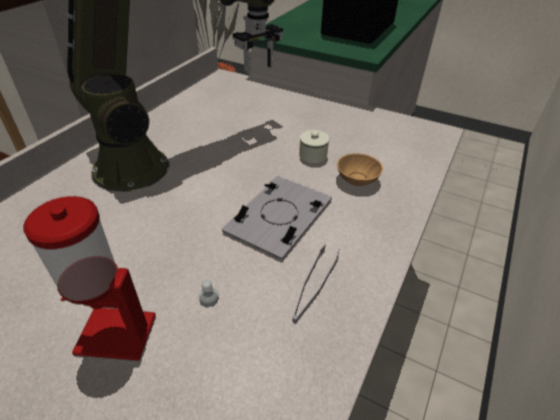

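The top view shows the plate at columns 216–320 and rows 186–257. Image up is +x and image left is +y. The levers are at a (240,248), b (294,250), c (242,193) and d (295,194), and the area around the plate is clear. Next I'll measure the plate.

```bash
cat > m.py <<'E'
from h import *
c=dict(np.load('pics/top0.npz')); P=cloud(c)
m=np.zeros((420,560),np.uint8); m[175:270,205:332]=1
print('z med plate',np.median(P[225:250,255:280,2]), 'counter',np.median(P[270:300,205:332,2]))
h=((P[...,2]>0.009)&(m>0)).astype(np.uint8)
cs,_=cv2.findContours(h,0,2); k=max(cs,key=cv2.contourArea)
q=np.array([ray(c,u,v,0.018)[:2] for u,v in k[:,0]],np.float32)
r=cv2.minAreaRect(q); print('rect',r); 
blk=((c['pixels'].max(2)<50)&(m>0)).astype(np.uint8)
n,l,s,ce=cv2.connectedComponentsWithStats(blk)
for i in range(1,n):
    if s[i,4]>20: print(s[i],ce[i],ray(c,*ce[i],0.03))
E
python3 m.py
```

```text
z med plate 0.019049965507350164 counter 0.0006893781754299111
rect ((0.5563876032829285, 0.0356825590133667), (0.2999090850353241, 0.20162992179393768), 86.73020935058594)
[235 190  14   6  69] [241.24637681 192.        ] [0.64296721 0.10767105 0.03      ]
[289 191  14   7  73] [295.47945205 193.75342466] [ 0.6343613  -0.04936398  0.03      ]
[233 245  13   6  72] [238.81944444 247.36111111] [0.48314465 0.11682405 0.03      ]
[287 247  14   6  75] [293.74666667 249.2       ] [ 0.47454618 -0.04083143  0.03      ]
```

>>> servo_tool(
  plan=[
    [0,0,0,0,0,0,-0.1685],
    [0,0,0,0,0,0,-0.1685],
    [0,-0.04,-0.044,0,0,0,0],
    [0,-0.04,-0.044,0,0,0,0],
    [0,-0.04,-0.044,0,0,0,0],
    [0,-0.04,-0.044,0,0,0,0],
    [0,-0.04,-0.044,0,0,0,0],
    [0,-0.04,-0.044,0,0,0,0],
  ],
  force=20,
)

```text
time_s: 1.1
ee_pos: [0.4365, 0.229, 0.1845]
eef_rot: [-3.142, -0.0, 3.085]
force: [0.3, 0.1, 0.7]
grip_width: 0.0177
grip_force: 0.0
```

>>> servo_tool(
  plan=[
    [0,-0.026,-0.029,0.02,0,0,0],
    [0,-0.025,-0.028,0.03,0,0,0],
    [0,0,0,0.04,0,0,0],
    [0,0,0,0.03,0,0,0],
    [0,0,0,0.02,0,0,0],
    [0,0,0,0,0,0,0],
    [0,0,0,0,0,0,0],
    [0,0,0,0,0,0,0],
  ],
)

```text
time_s: 2.1
ee_pos: [0.4838, 0.171, 0.0455]
eef_rot: [3.141, 0.001, 3.085]
force: [-0.1, 0.3, 0.1]
grip_width: 0.0007
grip_force: 0.0
```

Run:
```python
from h import *
snap('wrist','w1'); o=ctrl.get_obs(); print(o['ee_pos'],o['force'])
```

```text
[0.48373381 0.17103883 0.04538133] [0.34414581 0.53625709 0.29760188]
```

View pics/w1.png

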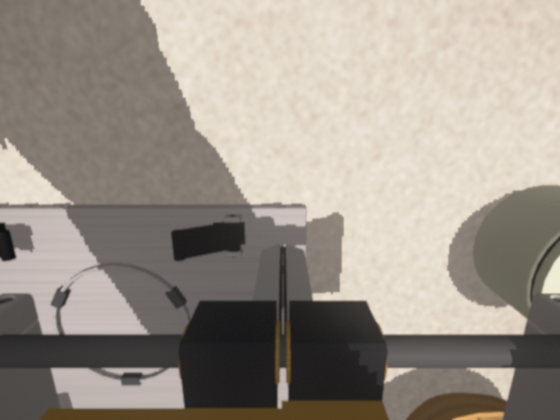

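The picture shows the shut fingertips at (283,246), over the bare corner and outboard of lever a at (172–245, 240). That matches the plan, so I'll press gently.

>>> servo_tool(
  plan=[
    [0,0,0,0.02,0,0,0],
    [0,0,0,0.004,0,0,0],
    [0,0,0,0.002,0,0,0],
    [0,0,0,0.001,0,0,0],
    [0,0,0,0.001,0,0,0],
    [0,0,0,0.001,0,0,0],
    [0,0,0,0,0,0,0],
    [0,0,0,0,0,0,0],
  ],
)

```text
time_s: 3.15
ee_pos: [0.4834, 0.1709, 0.0156]
eef_rot: [-3.142, 0.0, 3.085]
force: [-1.0, -0.9, -0.7]
grip_width: 0.0008
grip_force: 0.0
```

>>> servo_tool(
  plan=[
    [0,0,0,0.0005,0,0,0],
    [0,0,0,0.0005,0,0,0],
    [0,0,0,0.0005,0,0,0],
    [0,0,0,0,0,0,0],
    [0,0,0,0,0,0,0],
    [0,0,0,0,0,0,0],
    [0,0,0,0,0,0,0],
    [0,0,0,0,0,0,0],
  ],
)

```text
time_s: 4.15
ee_pos: [0.4833, 0.1709, 0.014]
eef_rot: [-3.142, 0.0, 3.085]
force: [0.3, -0.1, -0.5]
grip_width: 0.0003
grip_force: 0.0
```

>>> servo_tool(
  plan=[
    [0,0,0,0.0005,0,0,0],
    [0,0,0,0.0005,0,0,0],
    [0,0,0,0.0005,0,0,0],
    [0,0,0,0.0005,0,0,0],
    [0,0,0,0,0,0,0],
    [0,0,0,0,0,0,0],
    [0,0,0,0,0,0,0],
    [0,0,0,0,0,0,0],
  ],
)

```text
time_s: 5.15
ee_pos: [0.4834, 0.1709, 0.0121]
eef_rot: [-3.142, 0.0, 3.085]
force: [-0.6, -0.8, -0.8]
grip_width: 0.0007
grip_force: 0.0
```

Run:
```python
from h import *
c=snap('scene','s1'); o=ctrl.get_obs(); print(o['ee_pos'],o['force'],o['moment'])
i=c['pixels'][130:270,200:360,::-1]; cv2.imwrite('pics/s1c.png',cv2.resize(i,(640,560),interpolation=cv2.INTER_CUBIC))
```

```text
[0.48334504 0.17089258 0.01206039] [0.85108362 0.1769047  0.72241702] [-0.01705753  0.0219234  -0.05231096]
```

View pics/s1c.png

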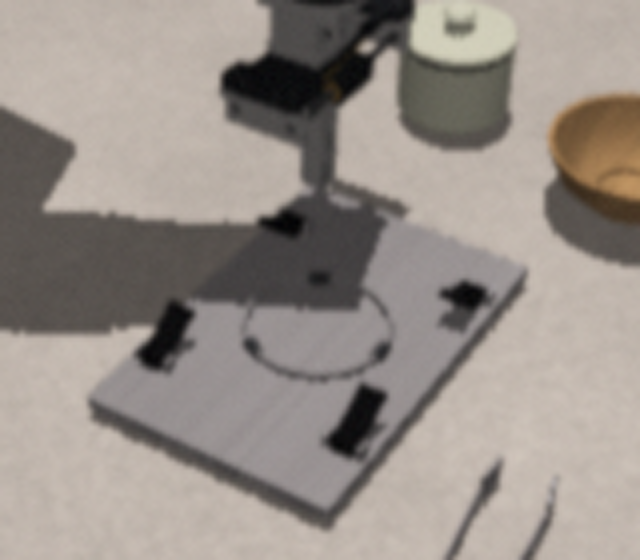

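The crop shows the fingertip at (318,188), right by the plate's near edge, so it may be off the plate. I'll check the corner position against the wrist and scene depth.

Run:
```python
from h import *
c=dict(np.load('pics/w1.npz')); P=cloud(c); print(c['mtx'][0],c['pose'].round(3))
for u,v in [(60,210),(300,212),(300,290),(200,243),(240,235),(283,250),(100,230),(120,350),(400,100),(320,250)]: print('w',u,v,P[v,u].round(4), ray(c,u,v,.018).round(4))
c=dict(np.load('pics/s1.npz')); P=cloud(c)
def px(p):
    q=np.linalg.inv(c['pose'])@np.r_[p,1]; q=c['mtx']@[q[0],-q[1],-q[2]]; return (q[:2]/q[2]).round(1)
print('tcp px',px([.4833,.1709,.012]),px([.4836,.17,.018]),[px(p) for p in ([.465,.1915,.018],[.448,-.108,.018],[.647,-.119,.018],[.665,.180,.018])])
for u,v in [(223,231),(282,259),(331,197),(279,176),(279,172),(279,178)]: print('s',u,v,P[v,u].round(4))
```

```text
[315.04259111   0.         282.47291177] [[ 0.058 -0.959 -0.277  0.404]
 [ 0.998  0.055  0.015  0.176]
 [ 0.001 -0.277  0.961  0.247]
 [ 0.     0.     0.     1.   ]]
w 60 210 [0.4575 0.0054 0.0186] [0.4577 0.005  0.018 ]
w 300 212 [0.4698 0.1853 0.0174] [0.4697 0.1853 0.018 ]
w 300 290 [0.4752 0.1794 0.1225] [0.5355 0.1825 0.018 ]
w 200 243 [0.4822 0.113  0.039 ] [0.4902 0.1067 0.018 ]
w 240 235 [0.4851 0.1385 0.0189] [0.4854 0.1383 0.018 ]
w 283 250 [0.4758 0.172  0.0751] [0.4998 0.1707 0.018 ]
w 100 230 [0.4746 0.0327 0.0198] [0.4751 0.0315 0.018 ]
w 120 350 [0.4548 0.133  0.1819] [0.5845 0.0249 0.018 ]
w 400 100 [0.3932 0.2628 0.0017] [0.3939 0.257  0.018 ]
w 320 250 [0.5083 0.2013 0.0019] [0.5014 0.1996 0.018 ]
tcp px [279.5 181.2] [279.4 179.9] [array([277.6, 174.8]), array([221.7, 228.2]), array([282. , 256.6]), array([332.5, 195.8])]
s 223 231 [ 0.4534 -0.1101  0.0112]
s 282 259 [ 0.6472 -0.1193  0.0089]
s 331 197 [0.663  0.1731 0.0174]
s 279 176 [0.4891 0.1557 0.0452]
s 279 172 [0.487  0.1592 0.0577]
s 279 178 [0.4758 0.1815 0.0153]
```

The position over the plate is right. Both views put the real fingertip about 19 mm above the reported TCP, at z ≈ 0.03. So there has been no contact yet, and I'll go on down carefully.

>>> servo_tool(
  plan=[
    [0,0,0,0.001,0,0,0],
    [0,0,0,0.001,0,0,0],
    [0,0,0,0.001,0,0,0],
    [0,0,0,0.001,0,0,0],
    [0,0,0,0.001,0,0,0],
    [0,0,0,0.001,0,0,0],
    [0,0,0,0,0,0,0],
    [0,0,0,0,0,0,0],
  ],
)

```text
time_s: 6.2
ee_pos: [0.4834, 0.1709, 0.0061]
eef_rot: [3.142, -0.0, 3.085]
force: [1.2, -0.1, 0.1]
grip_width: 0.0004
grip_force: 0.0
```

Run:
```python
from h import *
c=snap('wrist','w2'); o=ctrl.get_obs(); print(o['ee_pos'],o['force'],o['moment'])
P=cloud(c)
for v in range(225,262,2): print(v,P[v,280:287:3].round(3).tolist(), P[v,330].round(3))
i=c['pixels'][180:320,180:380,::-1]; cv2.imwrite('pics/w2c.png',cv2.resize(i,None,fx=4,fy=4,interpolation=cv2.INTER_CUBIC))
```

```text
[0.4833665  0.17090761 0.00608736] [-0.41177208  0.08755438 -0.01570734] [ 0.02087975 -0.00437806  0.0124465 ]
225 [[0.466, 0.171, 0.018], [0.465, 0.172, 0.019], [0.404, 0.176, 0.207]] [0.473 0.204 0.002]
227 [[0.467, 0.17, 0.018], [0.467, 0.172, 0.018], [0.467, 0.174, 0.019]] [0.474 0.204 0.002]
229 [[0.468, 0.17, 0.02], [0.468, 0.172, 0.018], [0.468, 0.174, 0.019]] [ 0.477  0.205 -0.   ]
231 [[0.469, 0.17, 0.02], [0.469, 0.172, 0.02], [0.47, 0.174, 0.019]] [0.478 0.204 0.001]
233 [[0.471, 0.17, 0.018], [0.47, 0.172, 0.02], [0.471, 0.174, 0.019]] [0.479 0.204 0.001]
235 [[0.472, 0.17, 0.019], [0.472, 0.172, 0.019], [0.472, 0.174, 0.019]] [0.48  0.204 0.001]
237 [[0.473, 0.17, 0.019], [0.473, 0.172, 0.019], [0.474, 0.174, 0.019]] [0.482 0.204 0.002]
239 [[0.475, 0.17, 0.019], [0.475, 0.172, 0.019], [0.475, 0.174, 0.019]] [0.484 0.204 0.   ]
241 [[0.476, 0.17, 0.019], [0.476, 0.172, 0.019], [0.476, 0.174, 0.019]] [0.485 0.204 0.001]
243 [[0.478, 0.17, 0.018], [0.477, 0.172, 0.019], [0.478, 0.174, 0.019]] [0.486 0.204 0.001]
245 [[0.479, 0.17, 0.018], [0.479, 0.172, 0.019], [0.474, 0.174, 0.031]] [ 0.489  0.204 -0.001]
247 [[0.475, 0.17, 0.03], [0.476, 0.172, 0.03], [0.474, 0.174, 0.034]] [0.49  0.204 0.001]
249 [[0.476, 0.17, 0.033], [0.476, 0.172, 0.033], [0.474, 0.174, 0.037]] [0.491 0.204 0.001]
251 [[0.475, 0.17, 0.037], [0.476, 0.172, 0.036], [0.474, 0.174, 0.04]] [0.493 0.204 0.001]
253 [[0.476, 0.17, 0.039], [0.476, 0.172, 0.038], [0.474, 0.174, 0.043]] [0.494 0.204 0.002]
255 [[0.476, 0.17, 0.042], [0.476, 0.172, 0.041], [0.474, 0.174, 0.047]] [0.496 0.204 0.001]
257 [[0.476, 0.17, 0.045], [0.476, 0.172, 0.044], [0.475, 0.173, 0.048]] [0.497 0.204 0.   ]
259 [[0.476, 0.17, 0.048], [0.476, 0.172, 0.048], [0.474, 0.173, 0.051]] [0.498 0.204 0.002]
261 [[0.476, 0.17, 0.049], [0.476, 0.172, 0.05], [0.474, 0.173, 0.054]] [0.5   0.204 0.002]
```

View pics/w2c.png

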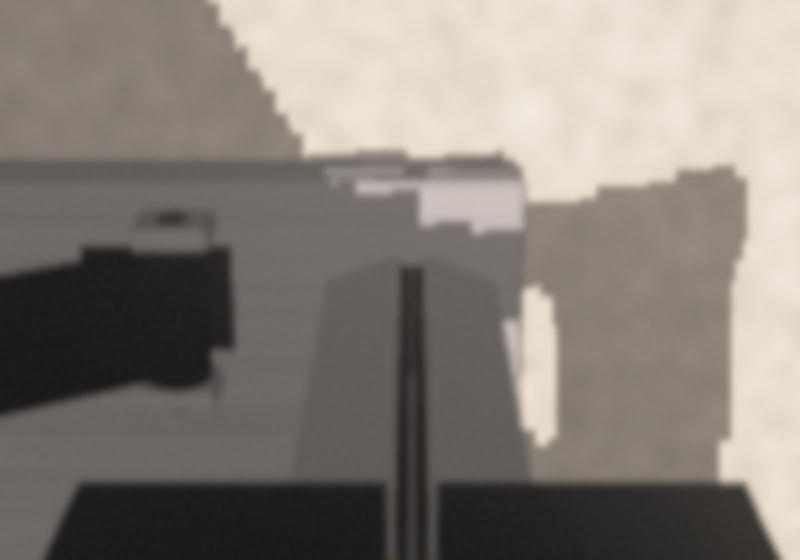

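The shut tips are at crop (410,262), about 10 mm above the plate by depth (tip z ≈ 0.029, plate 0.019). I'll keep descending.

>>> servo_tool(
  plan=[
    [0,0,0,0.004,0,0,0],
    [0,0,0,0.002,0,0,0],
    [0,0,0,0.001,0,0,0],
    [0,0,0,0.0005,0,0,0],
    [0,0,0,0.0005,0,0,0],
    [0,0,0,0.0005,0,0,0],
    [0,0,0,0.0005,0,0,0],
    [0,0,0,0,0,0,0],
  ],
)

```text
time_s: 7.25
ee_pos: [0.4834, 0.1709, -0.0029]
eef_rot: [3.142, 0.0, 3.085]
force: [-0.6, 0.5, 1.8]
grip_width: 0.0002
grip_force: 0.7
```

Contact has begun (Fz 1.8 N) at a reported z of −0.0026 to −0.0029, so tip contact is about −0.0027 for a plate top of 18 mm. I'll press another 3 mm.

>>> servo_tool(
  plan=[
    [0,0,0,0.0005,0,0,0],
    [0,0,0,0.0005,0,0,0],
    [0,0,0,0.0005,0,0,0],
    [0,0,0,0,0,0,0],
    [0,0,0,0,0,0,0],
    [0,0,0,0,0,0,0],
    [0,0,0,0,0,0,0],
    [0,0,0,0,0,0,0],
  ],
)

```text
time_s: 8.25
ee_pos: [0.4833, 0.1709, -0.0045]
eef_rot: [3.142, 0.0, 3.085]
force: [0.1, -0.1, 2.3]
grip_width: 0.0008
grip_force: 1.1
```

>>> servo_tool(
  plan=[
    [0,0,0,0.0005,0,0,0],
    [0,0,0,0.0005,0,0,0],
    [0,0,0,0.0005,0,0,0],
    [0,0,0,0.0005,0,0,0],
    [0,0,0,0,0,0,0],
    [0,0,0,0,0,0,0],
    [0,0,0,0,0,0,0],
    [0,0,0,0,0,0,0],
  ],
)

```text
time_s: 9.25
ee_pos: [0.4834, 0.1709, -0.0062]
eef_rot: [3.142, 0.0, 3.085]
force: [-2.2, 1.7, 6.8]
grip_width: 0.0004
grip_force: 3.4
```

```bash
cat > ht.py <<'E'
from h import *
import sys
def heights(c):
    P=cloud(c).reshape(-1,3); d=P[:,:2]-[.5564,.0357]
    ex=np.array([.9984,-.057]); ey=np.array([.057,.9984]); lx=d@ex; ly=d@ey; out={}
    for n,(sx,sy) in dict(a=(-1,1),b=(-1,-1),c=(1,1),d=(1,-1)).items():
        m=(lx*sx>.045)&(lx*sx<.096)&(ly*sy>.115)&(ly*sy<.146)&(P[:,2]<.026)&(P[:,2]>.008)
        out[n]=(round(1000*np.median(P[m,2]),1),int(m.sum())) if m.any() else None
    return out
if __name__=='__main__':
    for f in ('top0','scene0','w2'): print(f,heights(dict(np.load(f'pics/{f}.npz'))))
    for n in ('top','scene','wrist'): print(n,heights(snap(n,sys.argv[1]+n)))
E
python3 ht.py p1
```

```text
top0 {'a': (np.float64(19.2), 185), 'b': (np.float64(18.9), 196), 'c': (np.float64(18.9), 179), 'd': (np.float64(18.7), 178)}
scene0 {'a': (np.float64(16.7), 91), 'b': (np.float64(17.3), 137), 'c': (np.float64(16.5), 102), 'd': (np.float64(17.0), 157)}
w2 {'a': (np.float64(19.0), 894), 'b': None, 'c': (np.float64(18.4), 7), 'd': None}
top {'a': None, 'b': (np.float64(19.4), 193), 'c': (np.float64(18.6), 181), 'd': (np.float64(22.3), 159)}
scene {'a': (np.float64(13.9), 77), 'b': (np.float64(18.4), 131), 'c': (np.float64(16.3), 99), 'd': (np.float64(20.9), 153)}
wrist {'a': (np.float64(15.4), 942), 'b': None, 'c': None, 'd': None}
```

Under the press, corner a went down 3.6 mm (19.0 to 15.4 by the wrist camera) and the opposite corner d rose 3.6 mm. So a is the short corner. I'll release it and move over tip_a.

>>> servo_tool(
  plan=[
    [0,0,0,-0.003,0,0,0],
    [0,0,0,-0.008,0,0,0],
    [0,0,0,-0.025,0,0,0],
    [0,0,0,-0.02,0,0,0],
    [0,0,-0.025,0,0,0,0],
    [0,0,-0.03,0,0,0,0],
    [0,0,-0.015,0,0,0,0],
    [0,0,0,0,0,0,0],
  ],
)

```text
time_s: 10.4
ee_pos: [0.4795, 0.1005, 0.0497]
eef_rot: [3.142, 0.0, 3.083]
force: [-0.7, -0.2, -0.1]
grip_width: 0.0004
grip_force: 0.0
```

Run:
```python
from ht import *
c=snap('wrist','w3'); print(heights(c),heights(snap('scene','s3')),ctrl.get_obs()['ee_pos'])
i=c['pixels'][180:320,120:320,::-1]; cv2.imwrite('pics/w3c.png',cv2.resize(i,None,fx=4,fy=4,interpolation=cv2.INTER_CUBIC))
```

```text
{'a': (np.float64(19.0), 2378), 'b': (np.float64(18.9), 2392), 'c': None, 'd': (np.float64(18.9), 1353)} {'a': (np.float64(17.1), 91), 'b': (np.float64(17.1), 141), 'c': (np.float64(16.9), 103), 'd': (np.float64(16.8), 160)} [0.47949116 0.10148753 0.04964063]
```

View pics/w3c.png

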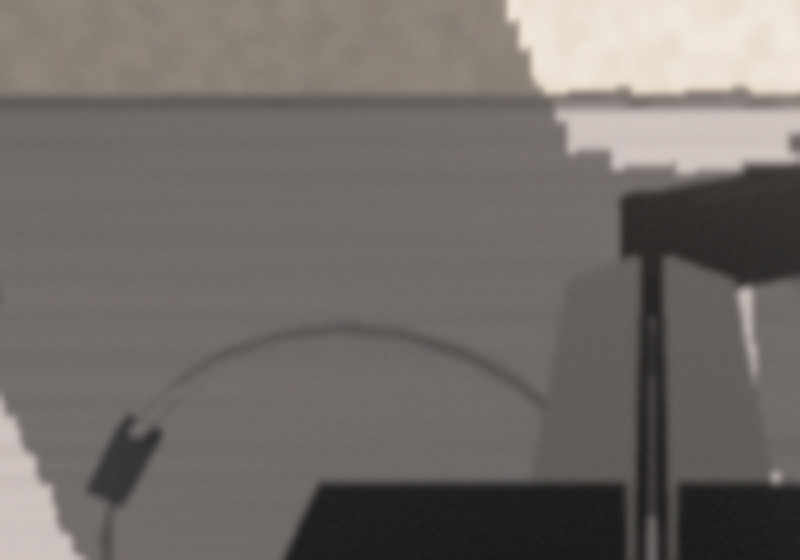

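Corner a came back to 19.0 mm. The tips, at crop (650,258), are over lever a's free end, whose edge is at column 620. Now I'll press it down.

>>> servo_tool(
  plan=[
    [0,0,0,0.015,0,0,0],
    [0,0,0,0.01,0,0,0],
    [0,0,0,0.004,0,0,0],
    [0,0,0,0.004,0,0,0],
    [0,0,0,0.004,0,0,0],
    [0,0,0,0.004,0,0,0],
    [0,0,0,0.002,0,0,0],
    [0,0,0,0,0,0,0],
  ],
)

```text
time_s: 11.5
ee_pos: [0.4794, 0.101, 0.0064]
eef_rot: [-3.142, -0.0, 3.085]
force: [1.4, 0.6, 1.3]
grip_width: 0.0006
grip_force: 0.4
```

>>> servo_tool(
  plan=[
    [0,0,0,0.001,0,0,0],
    [0,0,0,0.001,0,0,0],
    [0,0,0,0.001,0,0,0],
    [0,0,0,0.0005,0,0,0],
    [0,0,0,0,0,0,0],
    [0,0,0,0,0,0,0],
    [0,0,0,0,0,0,0],
    [0,0,0,0,0,0,0],
  ],
)

```text
time_s: 12.5
ee_pos: [0.4796, 0.1009, 0.0041]
eef_rot: [-3.141, 0.001, 3.085]
force: [-5.5, -2.7, 19.3]
grip_width: 0.0005
grip_force: 9.4
```

Run:
```python
from ht import *
c=snap('scene','s4'); print(heights(snap('wrist','w4')),heights(c),ctrl.get_obs()['ee_pos'],ctrl.get_obs()['force'])
i=c['pixels'][140:260,210:350,::-1]; cv2.imwrite('pics/s4c.png',cv2.resize(i,None,fx=4,fy=4,interpolation=cv2.INTER_CUBIC))
```

```text
{'a': (np.float64(18.7), 3439), 'b': (np.float64(18.9), 604), 'c': (np.float64(18.8), 103), 'd': None} {'a': (np.float64(16.3), 93), 'b': (np.float64(17.1), 135), 'c': (np.float64(16.8), 105), 'd': (np.float64(17.3), 164)} [0.4796426  0.10089483 0.0040889 ] [-6.15208968 -2.55551048 18.73466867]
```

View pics/s4c.png

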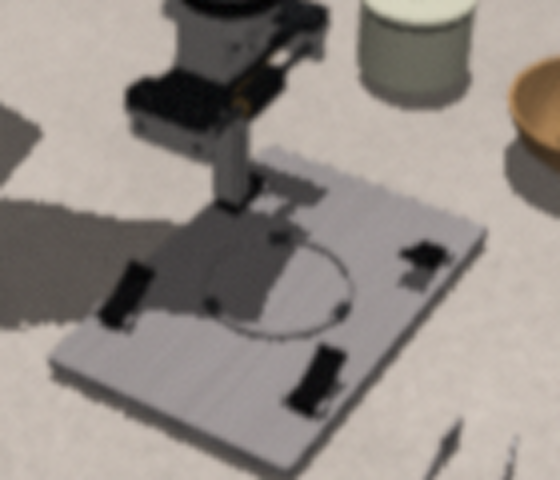

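The fingertip is on lever a at crop (232,205). It is pressing at 19 N with a reported z of 0.0041, against 0.0043 expected for flat, and the plate is level. I'll release, retreat and check.

>>> servo_tool(
  plan=[
    [0,0,0,-0.003,0,0,0],
    [0,0,0,-0.008,0,0,0],
    [0,0,0,-0.03,0,0,0],
    [0,0,0,-0.05,0,0,0],
    [0,0.03,0,-0.04,0,0,0],
    [0,0.04,0,-0.02,0,0,0],
    [0,0.04,0,0,0,0,0],
    [0,0,0,0,0,0,0],
  ],
)

```text
time_s: 13.6
ee_pos: [0.3682, 0.1074, 0.1547]
eef_rot: [3.141, 0.001, 3.086]
force: [0.7, -0.7, -0.2]
grip_width: 0.0005
grip_force: 0.0
```

Run:
```python
from ht import *
c=snap('wrist','w5'); s=snap('scene','s5'); print(heights(c),heights(s),ctrl.get_obs()['ee_pos'],ctrl.get_obs()['force'])
P=cloud(c); d=P[...,:2]-[.5564,.0357]; lx=d@[.9984,-.057]; ly=d@[.057,.9984]
for sx in(-1,1):
  for sy in(1,-1):
    r=[]
    for y0 in np.arange(.054,.1,.005):
      m=(abs(lx-sx*.08)<.006)&(abs(ly*sy-y0)<.0025)&(P[...,2]<.06); r.append(round(1000*np.median(P[...,2][m]),1) if m.any() else None)
    print(sx,sy,r)
cv2.imwrite('pics/w5v.png',c['pixels'][:,:,::-1])
```

```text
{'a': (np.float64(18.9), 580), 'b': (np.float64(18.9), 955), 'c': None, 'd': (np.float64(18.8), 720)} {'a': (np.float64(16.5), 89), 'b': (np.float64(16.8), 133), 'c': (np.float64(16.5), 105), 'd': (np.float64(16.8), 162)} [0.3699764  0.10728785 0.15449079] [-0.68381452 -0.08426769 -0.23829611]
-1 1 [None, None, None, None, None, None, None, None, np.float64(29.7), np.float64(27.7)]
-1 -1 [np.float64(19.1), np.float64(44.4), np.float64(19.9), np.float64(40.4), np.float64(37.7), np.float64(35.0), np.float64(32.7), np.float64(30.6), np.float64(29.3), np.float64(29.2)]
1 1 [np.float64(19.0), np.float64(18.7), np.float64(18.4), np.float64(19.2), None, None, None, None, None, None]
1 -1 [None, None, None, np.float64(40.8), np.float64(19.1), np.float64(19.4), np.float64(31.4), np.float64(29.7), np.float64(29.3), np.float64(29.4)]
```

View pics/w5v.png

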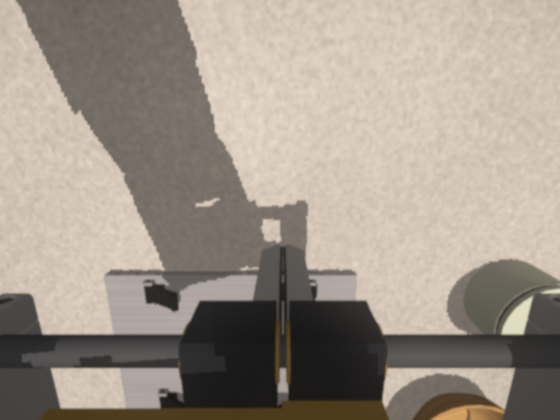

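The fingers hide lever a (only (315,290) shows). Levers b and d are still up. I'll move aside and measure a.

>>> servo_tool(
  plan=[
    [0,0,0.05,-0.02,0,0,0],
    [0,0,0.05,-0.02,0,0,0],
    [0,0,0.05,-0.02,0,0,0],
    [0,0,0,0,0,0,0],
    [0,0,0,0,0,0,0],
    [0,0,0,0,0,0,0],
    [0,0,0,0,0,0,0],
    [0,0,0,0,0,0,0],
  ],
)

```text
time_s: 14.7
ee_pos: [0.3782, 0.2566, 0.214]
eef_rot: [3.142, 0.0, 3.084]
force: [0.7, 0.1, 0.3]
grip_width: 0.0005
grip_force: 0.0
```

Run:
```python
from ht import *
for n in('wrist','top'):
  c=snap(n,n+'6'); print(n,heights(c)); P=cloud(c); d=P[...,:2]-[.5564,.0357]; lx=d@[.9984,-.057]; ly=d@[.057,.9984]
  for k,sx,sy in(('a',-1,1),('b',-1,-1),('c',1,1),('d',1,-1)):
    r=[]
    for y0 in np.arange(.056,.1,.006):
      m=(abs(lx-sx*.08)<.007)&(abs(ly*sy-y0)<.003)&(P[...,2]<.06); r.append(float(round(1000*np.percentile(P[...,2][m],80),1)) if m.any() else None)
    print(k,r)
```

```text
wrist {'a': (np.float64(18.9), 753), 'b': (np.float64(18.8), 742), 'c': None, 'd': (np.float64(19.1), 83)}
a [27.9, 26.6, 26.7, 27.2, 26.9, 26.8, 30.5, 29.4]
b [45.3, 46.9, 41.0, 38.7, 36.1, 32.5, 29.9, 30.2]
c [46.5, 46.8, None, None, None, None, None, None]
d [46.2, 47.0, 41.7, 39.2, 36.2, 32.7, 29.9, 30.1]
top {'a': (np.float64(19.1), 183), 'b': (np.float64(18.8), 198), 'c': (np.float64(18.8), 177), 'd': (np.float64(18.7), 174)}
a [29.2, 27.3, 27.0, 29.3, 28.9, 27.9, 30.3, 28.7]
b [45.0, 48.6, 43.8, 38.8, 36.3, 30.6, 31.8, 29.3]
c [45.6, 49.4, 42.1, 39.8, 34.3, 34.2, 31.0, 29.5]
d [45.8, 46.6, 41.4, 39.6, 37.4, 32.9, 29.7, 28.1]
```

```bash
python3 -c "
from station import ctrl; print(ctrl.hand_in())"
```

```text
the job is handed in; nothing more can be done
None
```

Corner a was the short one: it sank about 3.6 mm when pressed and came back on release. I pressed its shim lever flat, the depth images show the plate level and the other three levers still up, and I handed the job in. I did not press b, c or d, nor re-press a afterwards.

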